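# Press home the one cocked lid on a hand-indexed lid press

## Task

One of the three tubs on the press's turntable has a lid that is cocked up on one side. Draw the spring index knob, turn the table until that tub stands under the ram and let the pin drop fully home in its hole; then pull the press lever down until that lid is flat home all round, and let the lever come back up. Press no other tub, and leave all the tubs standing in their nests and the other goods on the bench undisturbed.

Things in the scene. Friction and masses are not known exactly. Their poses are not given: they have to be found in the camera images.
- press: Bench lid press, fixed. Origin on the bench under the turntable's axis; x points from it to the column, z up. Grey base plate 375 x 310 x 14 mm. Column 50 x 70 mm at x = 185 mm, 264 mm tall; its head, 64 mm wide, overhangs to x = 50 mm between 202 and 264 mm up, with the ram under it. Angles below are counter-clockwise from press x, seen from above.
- ring_center (a point): Centre of the fixed steel index ring (radius 108 to 150 mm, top 30 mm above the bench). Six pin holes of 13 mm, 130 mm from the axis, at 0, 60, 120, 180, 240 and 300 degrees. The pin starts in the hole at 240 degrees. The ram and column stand at 0, so the knob cannot be swung past 0 degrees: to reach the other side take it round by 180 degrees, the robot's side.
- table_center (a point): Centre of the turntable's white top (radius 124 mm, 44 mm above the bench). Three nests 80 mm from the axis, 120 degrees apart, start at 60, 180 and 300 degrees, a tub in each; the plunger stands on a lug midway between two nests. The ram is at 0 degrees, where no nest stands at the start.
- dial (a joint): Turntable angle in rad, 0 as at the start, positive counter-clockwise from above; turns freely either way (about 1 to 3 N at the knob) when the pin is drawn. With the pin home it is locked, with about 0.01 rad of play; its stops lie every pi/3.
- plunger (a joint): Height of the index pin in m: 0 = fully home in a hole, above 0.012 = clear of the ring, 0.020 = top of its travel. Its spring pushes down with 4.5 N (home) to 8.5 N (top). Let go between holes, the pin rides on the ring (0.012) with little drag and drops when it comes over a hole; the table then stops dead.
- knob_grip (a point): Middle of the plunger's black knob: round, upright, 34 mm diameter, 40 mm tall (22 mm below this point, 18 above), 112 mm above the bench with the pin home, 130 mm from the axis. Lifting it draws the pin. It spins freely about its own upright axis, so it can be held without turning the hand. A steel housing of 29 mm diameter under it has its top 28 mm below this point (pin home).
- ram_face (a point): Centre of the ram's flat round underside (88 mm diameter), at press x = 80 mm, y = 0, 152 mm above the bench when up; it moves straight down by 47 mm per rad of lever, at most 34 mm.
- ram: The steel ram itself; origin at the centre of its flat underside, z up.
- lever (a joint): Press lever angle in rad: 0 = up, grows as it is pulled down, 0.72 at the end of its travel; the ram meets a home lid at about 0.64. The bar takes about 4 N to start, 7 N near the bottom, some 6 N more while a lid is pushed home; then it stops hard. It springs back up when let go.
- lever_bar (a point): Middle of the lever's black cross bar: 22 mm diameter, 110 mm long along press y, free to be pushed down from above. It swings about a shaft along press y at press x = 125 mm, 245 mm above the bench, radius 140 mm: at lever 0 it is 304 mm up at press x = -2 mm; at 0.64 rad 217 mm up at press x = -12 mm.
- tub_1: White round plastic tub standing in one of the three nests (which one varies), 95 mm across at the rim, 68 mm tall, 78 mm with its lid home, 0.25 to 0.45 kg; origin at the centre of its underside, z up, 44 mm above the bench in its nest; the nest's rim is 11 mm tall. Its yaw is arbitrary.
- lid_1 (a joint): Lid of tub_1, 97 mm across: its tilt in rad about one point of the rim. 0 = flat home all round, top 122 mm above the bench in the nest; a cocked lid stands at 0.14 to 0.19, its raised edge 13 to 19 mm too high. It stays as it is until pressed down from above.
- tub_2: White round plastic tub standing in one of the three nests (which one varies), 95 mm across at the rim, 68 mm tall, 78 mm with its lid home, 0.25 to 0.45 kg; origin at the centre of its underside, z up, 44 mm above the bench in its nest; the nest's rim is 11 mm tall. Its yaw is arbitrary.
- lid_2 (a joint): Lid of tub_2, 97 mm across: its tilt in rad about one point of the rim. 0 = flat home all round, top 122 mm above the bench in the nest; a cocked lid stands at 0.14 to 0.19, its raised edge 13 to 19 mm too high. It stays as it is until pressed down from above.
- tub_3: White round plastic tub standing in one of the three nests (which one varies), 95 mm across at the rim, 68 mm tall, 78 mm with its lid home, 0.25 to 0.45 kg; origin at the centre of its underside, z up, 44 mm above the bench in its nest; the nest's rim is 11 mm tall. Its yaw is arbitrary.
- lid_3 (a joint): Lid of tub_3, 97 mm across: its tilt in rad about one point of the rim. 0 = flat home all round, top 122 mm above the bench in the nest; a cocked lid stands at 0.14 to 0.19, its raised edge 13 to 19 mm too high. It stays as it is until pressed down from above.
- lid_stack: Stack of four spare white lids, 97 mm across, 38 mm tall. Bystander on the bench; origin at the centre of its underside.
- empty_tub: Open empty white tub, 95 mm across, 68 mm tall. Bystander on the bench; origin at the centre of its underside.
- packed_tub: Finished white tub with its lid home, 97 mm across, 78 mm tall, standing on the bench; not part of the job. Bystander on the bench; origin at the centre of its underside.
- cheese_wheel: Small yellow wheel of cheese, 120 mm across, 50 mm tall. Bystander on the bench; origin at the centre of its underside.
- blue_cheese_box: Clear-lidded box of blue cheese, 138 x 103 x 53 mm. Bystander on the bench; origin at the centre of its underside.
- butter_block: Wrapped block of butter, 115 x 70 x 50 mm. Bystander on the bench; origin at the centre of its underside.
- salami_end: Golden salami end standing on its cut face, 66 mm across, 95 mm tall. Bystander on the bench; origin at the centre of its underside.
Things that resemble listed ones, but are neither listed nor needed, are in the scene too. Leave any purple look-alike of the tub_2 alone. Leave any turquoise look-alike of the tub_3 alone.

How it is judged (in metres and radians):
On the way, in this order (a step that is already met when the one before it is completed fails the run):
1. the tub with the cocked lid stands under the ram, its lid not yet pressed, and the index pin is home in its hole (horizontal distance between tub_1 and ram_face below 0.012 m and value of joint plunger below 0.003 m and value of joint lid_1 above 0.06 rad), for 0.2 s.
2. the ram presses that lid flat home (value of joint lid_1 below 0.025 rad and contact force between ram and tub_1 above 2 N), for 0.05 s.
At the end, for the whole second after the job is handed in: The tub whose lid was cocked stands within 12 mm of the ram's axis with the index pin home (within 3 mm), all three lids are flat (within 0.025 rad), the lever is back up (within 0.08 rad), and the three tubs stand upright in their nests, at rest (horizontal distance between tub_1 and ram_face below 0.012 m and value of joint plunger below 0.003 m and value of joint each of lid_1, lid_2, lid_3 below 0.025 rad and value of joint lever below 0.08 rad and linear speed of tub_1 below 0.02 m/s and angle between each of tub_1, tub_2, tub_3's own z axis and vertical below 0.06 rad and z of each of tub_1, tub_2, tub_3 in the frame of press below 0.049 m and horizontal distance between each of tub_1, tub_2, tub_3 and press below 0.092 m); the robot touches nothing.
It fails at once if the ram is pressed on one of the other tubs (contact force between ram and tub_2 above 3 N or contact force between ram and tub_3 above 3 N).
It fails at once if a tub leaves its nest or tips (angle between any of tub_1, tub_2, tub_3's own z axis and vertical above 0.25 rad or z of any of tub_1, tub_2, tub_3 in the frame of press above 0.06 m).
It fails at once if other goods on the bench are disturbed (moved more than 30 mm or tipped) (distance of any of lid_stack, empty_tub, packed_tub, cheese_wheel, blue_cheese_box, butter_block, salami_end from where it was at the start of the episode above 0.03 m or angle between any of lid_stack, empty_tub, packed_tub, cheese_wheel, blue_cheese_box, butter_block, salami_end's own z axis and vertical above 0.3 rad).
It also fails if it takes over 54 s, if anything falls off the work surface, if the arm or the gripper's body presses on something with over 40 N, if the wrist force passes 120 N, or if a joint passes its speed limit or range.

## Robot

A 6-joint arm with a two-finger parallel gripper is mounted at the origin on the work surface. World frame = base frame: x ahead of the robot, y to its left, z up, the work surface at z = 0. Lengths are in m, angles in degrees, forces in N, time in s.
With the tool pointing down it reaches from about 0.275 to 0.85 m from the base axis. Payload 5.2 kg.
Tool frame: the origin (TCP) lies at the very end of the fingers, on their centre line; the grasp point (between the pads) lies 19 mm behind it (tcp_to_grasp is the distance from the TCP to the grasp point, in m); y points along the fingers, x is the direction in which the jaws open and shut, and the axes are right-handed (so a half turn about y gives the same grasp; the last joint's range is limited). The gripper opens to 85 mm and grips with 20 to 120 N. Pads are 22 mm wide; open, the fingers measure 114 mm over their backs; the gripper's body (76 mm by 85 mm) begins 54 mm behind the grasp point. The pads swing forward as they close: fully open they stand 13 mm farther back than shut.
Start: joints at [-82.437, 14.817, 87.949, -0, 77.235, -11.62], TCP at [0.181, -0.519, 0.231] pointing down, gripper open.
Joint ranges: [-179.93, 179.93], [-52.35, 119.4], [10.71, 147.94], [-69.91, 249.91], [12.55, 155.21], [-178.61, 178.61]. Speed limits (degrees/s): [147.25, 147.25, 180, 180, 180, 180].

## Interface

Orientations are given as [roll, pitch, yaw] about the fixed x, y, z axes, in that order (R = Rz(yaw) Ry(pitch) Rx(roll)).
In Python, from cell import observe, snapshot, camera_params, close_job, tcp_to_grasp gives the robot as it stands.
- The arm moves only by the tool carry_out, never from a script. Its argument "steps" is a list of rows, each a list of 2 entries, a list of its own where there are three numbers: the shift along the tool's x, y, z scaled (see below), then the turn, a rotation vector about the tool's x, y, z scaled (see below). A call has 1 to 12 rows; each row is the pose to reach, as a shift and turn from the pose commanded when the call began, along the tool's axes at that moment, turning the shorter way round; what a row does not reach only later rows make up. The controller multiplies each number of a shift by 0.2 m and each number of a turn by pi rad. A row lasts 1/12 s, in which the tool goes at most 41.7 mm and 7.16 degrees, less where a joint would pass 70% of its speed; a pose out of reach is approached as far as the arm can. A call with a number of a shift or a turn outside -1 to 1 is refused whole. A call with a gripper value outside its range is refused whole. "claw" is the opening, from 0 (shut) to 1 (fully open), set as the call begins (left out, the last holds). The fingers move at their own pace and stop on an object; "newtons" is the grip in N (left out, the last holds). Time passes only in rows, so rows that repeat a pose let the fingers close. It gives the time, the measured TCP pose, the force and the opening at its end, in the units of the state.
- observe(): the state, without advancing time (a new reading comes with each control period).
- snapshot(name): name is "scene" or "side" or "wrist"; returns (picture, depth): 420x560x3 uint8, red, green, blue; 420x560 float32, m along the optical axis (not along the pixel's ray), 0 where there is no reading.
- camera_params(name): a dict with "fx", "fy", "cx", "cy" (pixels), "R" (3x3) and "t" (3): a world point X has camera coordinates R X + t. Camera axes: x right, y down, z forward; pixel columns grow to the right and rows downward; lengths in m; the calibration is good to about 2 mm. A picture is of the moment at which its call begins: read the wrist's pose just before it. camera_params takes no time and is no camera call; for the wrist camera it gives the pose at the moment of the call.
- close_job(): hands the job in, once; it reports no verdict.
The state is a dict: "clock": time; "joint_pos": joint angles; "joint_velocities": joint speeds; "joint_efforts": joint torques, N m; "ee_pos": TCP position; "ee_rot": TCP orientation; "force": force on the tool from outside, world axes, zero at the start; "torque": the same for the moment, N m; "finger_gap": opening from 0.0 (shut) to 1.0 (fully open).
Only numpy, scipy, OpenCV 4.12 (cv2) and the standard library are available. Lean on these libraries where they do the work, as an engineer would, in place of code of your own. Each camera call takes 0.05 s, during which the arm holds its last target. There are 200 camera calls.

## Working session

There is one attempt and no reset: what is moved stays moved. The work goes in short steps, Python scripts to look and compute and a tool call to move; the robot and the scene stay as the last step left them, time stands still between calls to the robot, and variables do not carry over. Pictures are saved under pics/ and viewed, about 8 in all and at most 12, crops included, and the job is handed in when it is done.

Besides the shell and the picture viewer there is one more tool, called as a command line: name --argument value ..., lists and objects as JSON in quotes. carry_out: Moves the arm, as the interface text tells. Shifts and turns lie within -1 to 1; 1 stands for 0.2 m of shift or pi rad of turn. Its arguments: {"type":"object","properties":{"steps":{"type":"array"},"claw":{"type":"number"},"newtons":{"type":"number"}},"required":["steps"]}

```bash
mkdir -p pics; cat > h.py <<'E'
import numpy as np, cv2
from cell import observe, snapshot, camera_params, close_job, tcp_to_grasp
def save(n,p): cv2.imwrite('pics/'+n+'.png',cv2.cvtColor(p,cv2.COLOR_RGB2BGR))
def pts(cam,d):
    c=camera_params(cam);v,u=np.mgrid[:d.shape[0],:d.shape[1]]
    P=np.stack([(u-c['cx'])/c['fx']*d,(v-c['cy'])/c['fy']*d,d],-1)
    return (P-c['t'])@np.array(c['R'])
E
python3 - <<'E'
from h import *
for n in('scene','side'):
    p,d=snapshot(n);np.savez('/tmp/'+n,p=p,d=d);save(n,p)
    c=camera_params(n);print(n,-np.array(c['R']).T@c['t'],c['R'][2])
print(observe(),tcp_to_grasp)
E
```

```text
scene [ 1.2074243  -0.53591127  1.20960092] [-0.50600566  0.41953547 -0.75362342]
side [0.07910715 1.02553031 0.92342635] [ 0.3464413  -0.76458679 -0.54349376]
{'clock': 0.1, 'joint_pos': array([-8.24362031e+01,  1.48565647e+01,  8.80044402e+01, -9.24486866e-04,
        7.72344799e+01, -1.16197613e+01]), 'joint_velocities': array([ 0.03808477, -0.01650454, -0.10385197, -0.08159816, -0.05462388,
       -0.12268417]), 'joint_efforts': array([ 2.88626012e-03, -4.46974111e+01, -2.91244912e+01, -1.98823327e-04,
        6.19135652e-03, -2.69247852e-05]), 'ee_pos': array([ 0.18067969, -0.51897843,  0.23054648]), 'ee_rot': array([-89.98165067,   0.0937094 , -70.81622178]), 'force': array([-0.35084383,  0.40144668,  0.08780229]), 'torque': array([-0.01266853, -0.01375084, -0.04257009]), 'finger_gap': 0.9968384256135869} 0.0187
```

View pics/scene.png

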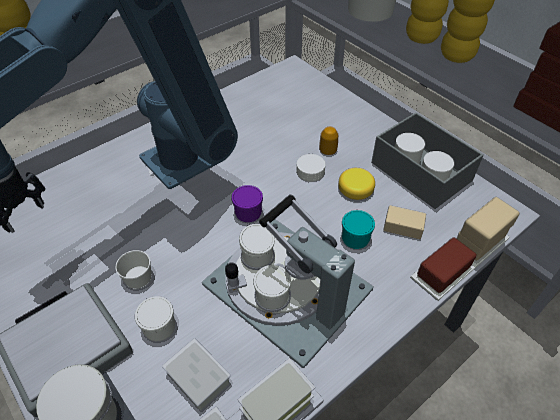

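View pics/side.png

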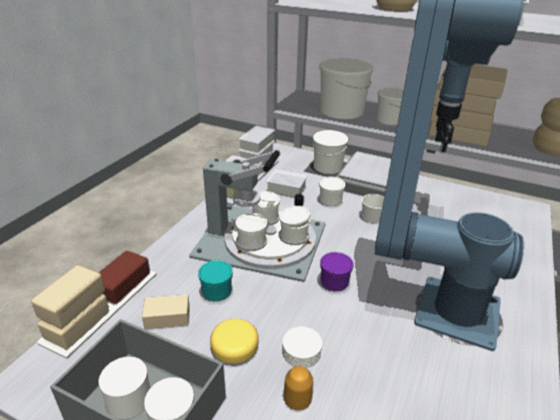

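```bash
python3 - <<'E'
from h import *
C={}
for n in('scene','side'):
    f=np.load(f'/tmp/{n}.npz');P=pts(n,f['d']);C[n]=(f['p'].astype(int),P,f['d']>0)
    p,P,ok=C[n]
    g=lambda u,v:P[v,u].round(3)
    if n=='scene': print('knob',g(232,268),'bar',g(278,210),'head',g(320,255),'tubs',g(257,230),g(270,280),'plate',g(215,285),g(360,288),g(302,352))
    else: print('knob',g(299,201),'head',g(222,165))
# head top
for n in C:
    p,P,ok=C[n]
    m=ok&(abs(P[...,2]-.264)<.006)&(np.hypot(P[...,0]-.55,P[...,1]+.15)<.4)
    k,l,s,c=cv2.connectedComponentsWithStats(m.astype(np.uint8))
    for i in range(1,k):
        if s[i,4]>60:
            q=P[l==i][:,:2].astype(np.float32);print(n,'head comp',s[i,4],c[i].round(),cv2.minAreaRect(q))
    m=ok&(abs(P[...,2]-.014)<.005)&(np.hypot(P[...,0]-.55,P[...,1]+.15)<.4)
    k,l,s,c=cv2.connectedComponentsWithStats(m.astype(np.uint8))
    for i in range(1,k):
        if s[i,4]>300: print(n,'plate',s[i,4],c[i].round(),cv2.minAreaRect(P[l==i][:,:2].astype(np.float32)))
E
```

```text
knob [ 0.567 -0.169  0.129] bar [ 0.61  -0.049  0.31 ] head [ 0.748 -0.036  0.263] tubs [ 0.507 -0.04   0.126] [ 0.654 -0.112  0.12 ] plate [ 0.513 -0.199  0.012] [0.78  0.105 0.014] [ 0.821 -0.146  0.021]
knob [ 0.553 -0.152  0.12 ] head [ 0.761 -0.021  0.265]
scene head comp 151 [212. 137.] ((0.24485662579536438, 0.007385179400444031), (0.14953546226024628, 0.06047673895955086), 72.4836654663086)
scene head comp 110 [323. 234.] ((0.6970815658569336, 0.010523874312639236), (0.08196767419576645, 0.01452784612774849), 14.423283576965332)
scene head comp 1563 [320. 253.] ((0.7376093864440918, -0.03579285740852356), (0.1604989767074585, 0.08739428967237473), 8.590365409851074)
scene plate 3234 [293. 319.] ((0.6392554044723511, -0.04405941069126129), (0.37750568985939026, 0.3145151436328888), 9.174936294555664)
side head comp 557 [227. 167.] ((0.7361038327217102, -0.024822115898132324), (0.15411829948425293, 0.11120042949914932), 6.183201313018799)
side plate 1980 [250. 249.] ((0.6374697089195251, -0.03947329521179199), (0.3754594027996063, 0.316481351852417), 8.939167022705078)
```

```bash
python3 - <<'E'
from h import *
from scipy.optimize import least_squares
a=np.radians(9);ex=np.array([np.cos(a),np.sin(a)]);ey=np.array([-ex[1],ex[0]])
o=np.array([.607,-.043])
for n in('scene','side'):
    f=np.load(f'/tmp/{n}.npz');d=f['d'];P=pts(n,d);p=f['p'].astype(int)
    for zl,zh,R in((.025,.036,.15),(.040,.049,.124)):
        m=(d>0)&(P[...,2]>zl)&(P[...,2]<zh)
        q=P[m][:,:2]-o;r=np.hypot(*q.T);t=np.degrees(np.arctan2(q[:,1],q[:,0]))
        E=[]
        for b in range(-180,180,8):
            s=(t>=b)&(t<b+8)&(r<R+.02)
            if s.sum()>6:
                i=np.argsort(r[s])[-3]
                if abs(r[s][i]-R)<.014:E.append(q[s][i])
        E=np.array(E)
        if len(E)>5:
            s=least_squares(lambda x:np.hypot(*(E-x[:2]).T)-x[2],[0,0,R],loss='soft_l1',f_scale=.002).x
            print(n,R,len(E),(s[:2]+o).round(4),s[2].round(4))
    # knob: dark
    X=(P[...,:2]-o)@np.stack([ex,ey],1)
    m=(d>0)&(p.max(2)<70)&(P[...,2]>.085)&(P[...,2]<.16)&(np.hypot(*np.moveaxis(X,-1,0))<.2)
    q=P[m];print(n,'knob',m.sum(),q.min(0).round(3),q.max(0).round(3),np.median(q,0).round(3))
    m=(d>0)&(p.max(2)<70)&(P[...,2]>.27)&(P[...,2]<.34)&(abs(X[...,0])<.05)&(abs(X[...,1])<.1)
    q=P[m];print(n,'bar',m.sum(),q.min(0).round(3),q.max(0).round(3),np.median(q,0).round(3), cv2.minAreaRect(q[:,:2].astype(np.float32)))
    for an in(60,180,300):
        b=np.radians(an);c=.08*np.array([np.cos(b),np.sin(b)])
        m=(d>0)&(np.hypot(X[...,0]-c[0],X[...,1]-c[1])<.05)&(P[...,2]>.112)&(P[...,2]<.15)&(p.min(2)>110)
        q=P[m];
        if len(q)<20: print(an,len(q));continue
        A=np.c_[q[:,:2]-q[:,:2].mean(0),np.ones(len(q))];s=least_squares(lambda x:A@x-q[:,2],[0,0,.12],loss='soft_l1',f_scale=.002).x
        print(n,an,len(q),'tilt',np.hypot(*s[:2]).round(3),'z',s[2].round(4),q[:,2].max().round(3),'ctr',((q[:,:2].min(0)+q[:,:2].max(0))/2).round(3))
p=np.load('/tmp/scene.npz')['p'][190:340,190:390];save('crop1',cv2.resize(p,None,fx=4,fy=4,interpolation=2))
E
```

```text
scene 0.15 24 [ 0.6075 -0.0475] 0.1492
scene 0.124 23 [ 0.61   -0.0505] 0.1201
scene knob 376 [ 0.549 -0.186  0.085] [ 0.806 -0.036  0.16 ] [ 0.696 -0.07   0.126]
scene bar 454 [ 0.591 -0.104  0.275] [0.664 0.006 0.319] [ 0.613 -0.054  0.311] ((0.6278839707374573, -0.04637732356786728), (0.06159365177154541, 0.10926403105258942), 6.781899929046631)
60 0
scene 180 777 tilt 0.157 z 0.1279 0.141 ctr [ 0.531 -0.061]
scene 300 871 tilt 0.002 z 0.1205 0.149 ctr [ 0.658 -0.109]
side 0.15 28 [ 0.6057 -0.0441] 0.1483
side 0.124 19 [ 0.6046 -0.0439] 0.1216
side knob 199 [ 0.545 -0.179  0.085] [0.769 0.007 0.16 ] [ 0.761 -0.034  0.124]
side bar 145 [ 0.585 -0.094  0.297] [0.619 0.011 0.318] [ 0.599 -0.029  0.313] ((0.602723240852356, -0.04230496287345886), (0.02088388055562973, 0.10547688603401184), 10.387430191040039)
side 60 501 tilt 0.011 z 0.1209 0.126 ctr [0.634 0.031]
side 180 495 tilt 0.156 z 0.1281 0.14 ctr [ 0.528 -0.056]
side 300 306 tilt 0.023 z 0.1208 0.128 ctr [ 0.65  -0.105]
```

View pics/crop1.png

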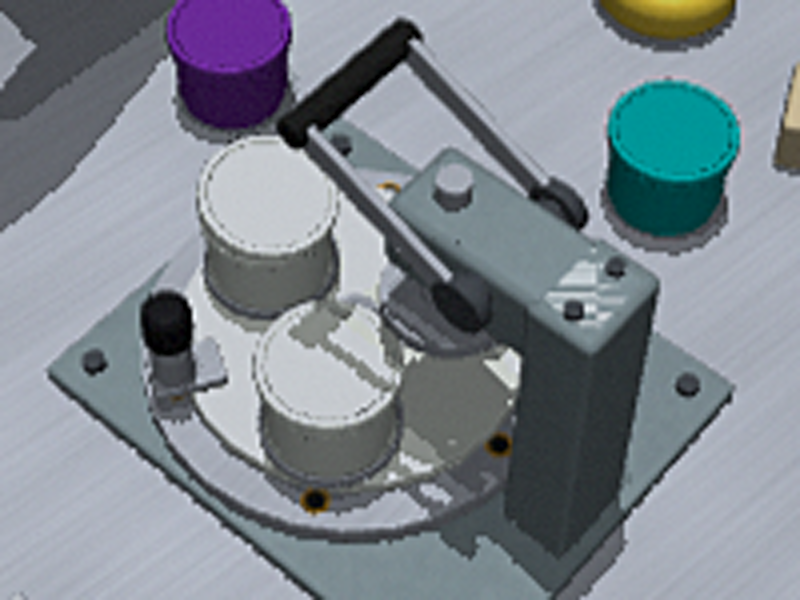

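The crop shows the cocked lid on the 180° tub (tilt about 0.157 rad in both views), so the table goes round −180° and the knob from 240° via 180° to 60°. The knob is at about (0.560, −0.167). I'm moving there with the yaw turned to 0.

carry_out --steps '[[[-0.5,0,1.0],[0,-0.3933,0]],[[-0.5,0,1.0],[0,-0.3933,0]],[[-0.5,0,1.0],[0,-0.3933,0]],[[-0.5,0,1.0],[0,-0.3933,0]],[[-0.5,0,1.0],[0,-0.3933,0]],[[-0.5,0,1.0],[0,-0.3933,0]],[[-0.5,0,1.0],[0,-0.3933,0]],[[-0.5,0,1.0],[0,-0.3933,0]],[[-0.5,0,1.0],[0,-0.3933,0]],[[-0.5,0,1.0],[0,-0.3933,0]],[[-0.5,0,1.0],[0,-0.3933,0]],[[-0.5,0,1.0],[0,-0.3933,0]]]' --claw 0.75 --newtons 40

```text
clock: 1.1
ee_pos: [0.3367, -0.3591, 0.231]
ee_rot: [-90.0, 0.0, -0.2]
force: [0.1, 0.2, 0.7]
finger_gap: 0.749
```

carry_out --steps '[[[0.95,0,0.8],[0,0,0]],[[0.95,0,0.8],[0,0,0]],[[0.95,0,0.8],[0,0,0]],[[0.95,0,0.8],[0,0,0]],[[0.95,0,0.8],[0,0,0]],[[0.95,0,0.8],[0,0,0]],[[0.95,0,0.8],[0,0,0]],[[0.95,0,0.8],[0,0,0]]]'

```text
clock: 1.77
ee_pos: [0.5278, -0.1977, 0.2307]
ee_rot: [-90.0, 0.0, 0.0]
force: [0.4, -1.3, -0.4]
finger_gap: 0.746
```

```bash
python3 - <<'E'
from h import *
s=observe();c=camera_params('wrist');R=np.array(c['R']);C=-R.T@c['t']
print(s['ee_pos'],s['ee_rot'],'cam',C,'fwd',R[2])
p,d=snapshot('wrist');save('w1',p)
P=pts('wrist',d)
m=(d>0)&(p.max(2)<70)&(P[...,2]>.115)&(P[...,2]<.14)&(np.hypot(P[...,0]-.56,P[...,1]+.167)<.035)
q=P[m];print(m.sum(),q.min(0),q.max(0),cv2.minEnclosingCircle(q[:,:2].astype(np.float32)) if len(q) else 0)
E
```

```text
[ 0.52782606 -0.1976514   0.23072884] [-8.99742593e+01  4.90706620e-02  4.91948776e-02] cam [ 0.52777388 -0.11432665  0.37393512] fwd [-4.79620507e-04 -3.21852815e-01 -9.46789594e-01]
1235 [ 0.54243996 -0.18445758  0.11501526] [ 0.57332229 -0.15131719  0.13311159] ((0.5588200092315674, -0.1679401695728302), 0.016801971942186356)
```

View pics/w1.png

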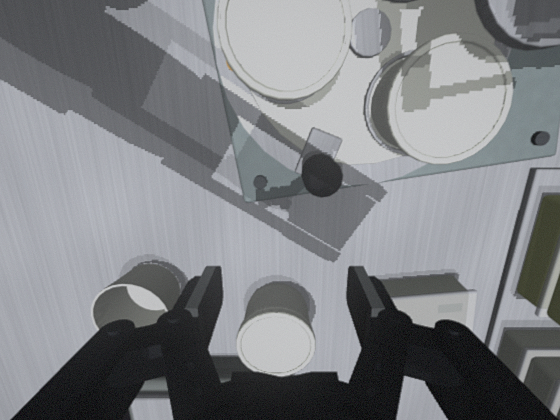

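The wrist view confirms the knob (pixel 322,175) at (0.559, −0.168). I'm yawing +30° to keep the wrist camera clear of the lever bar, then descending over the knob.

carry_out --steps '[[[0.155,0,0.148],[0,-0.1667,0]],[[0.155,0,0.148],[0,-0.1667,0]],[[0.155,0,0.148],[0,-0.1667,0]],[[0.155,0,0.148],[0,-0.1667,0]],[[0.155,0,0.148],[0,-0.1667,0]],[[0.155,0.15,0.148],[0,-0.1667,0]],[[0.155,0.28,0.148],[0,-0.1667,0]],[[0.155,0.4,0.148],[0,-0.1667,0]],[[0.155,0.5,0.148],[0,-0.1667,0]],[[0.155,0.6,0.148],[0,-0.1667,0]],[[0.155,0.66,0.148],[0,-0.1667,0]],[[0.155,0.66,0.148],[0,-0.1667,0]]]'

```text
clock: 2.82
ee_pos: [0.5549, -0.1702, 0.0963]
ee_rot: [-89.7, 0.2, 29.6]
force: [-0.5, 1.3, -0.7]
finger_gap: 0.751
```

carry_out --steps '[[[0,0,0],[0,0,0]],[[0,0,0],[0,0,0]],[[0,0,0],[0,0,0]],[[0,0,0],[0,0,0]],[[0,0,0],[0,0,0]],[[0,0,0],[0,0,0]],[[0,0,0],[0,0,0]],[[0,0,0],[0,0,0]]]' --claw 0 --newtons 40

```text
clock: 3.48
ee_pos: [0.5601, -0.1702, 0.1015]
ee_rot: [-90.2, -0.2, 29.9]
force: [5.1, 2.7, 2.0]
finger_gap: 0.377
```

carry_out --steps '[[[0,-0.04,0],[0,0,0]],[[0,-0.085,0],[0,0,0]],[[0,-0.085,0],[0,0,0]],[[0,-0.085,0],[0,0,0]],[[0,-0.085,0],[0,0,0]],[[0,-0.085,0],[0,0,0]]]'

```text
clock: 3.98
ee_pos: [0.5574, -0.1691, 0.1155]
ee_rot: [-89.9, 0.0, 30.0]
force: [1.9, 3.7, -8.3]
finger_gap: 0.375
```

```bash
cat > k.py <<'E'
from h import *
s=observe();print(s['clock'],s['ee_pos'].round(4),s['ee_rot'].round(1),s['force'].round(1),round(s['finger_gap'],3))
def mask(n):
    p,d=snapshot(n);P=pts(n,d);return p,d,P
E
python3 - <<'E'
from k import *
for n in('scene','side'):
    p,d,P=mask(n);save(n+'2',p);np.savez('/tmp/'+n+'2',p=p,d=d)
p=p[130:290,180:360];save('c2',cv2.resize(p,None,fx=4,fy=3.7,interpolation=2))
E
```

```text
3.9833 [ 0.5574 -0.1691  0.1155] [-89.9   0.   30. ] [ 1.9  3.7 -8.3] 0.375
```

View pics/c2.png

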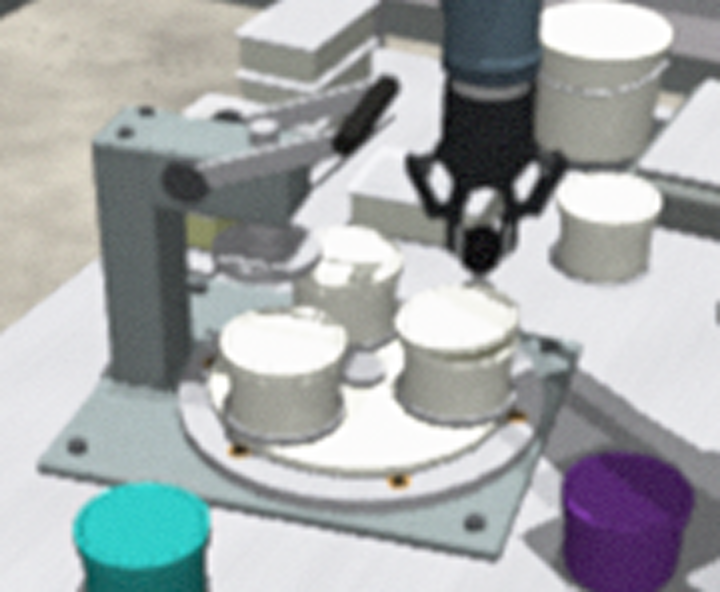

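Gripped and drawn: the vertical force of −8.3 N matches a lift of about 17 mm. Next, the arc waypoints.

```bash
python3 - <<'E'
import numpy as np
O=np.array([.6066,-.0458]);K=np.array([.5588,-.168])
def pt(a):
    a=np.radians(-a);c,s=np.cos(a),np.sin(a);return O+np.array([[c,-s],[s,c]])@(K-O)
for k,(a0,y) in enumerate(((0,30),(60,0),(120,0))):
    y=np.radians(y);X=np.array([np.cos(y),np.sin(y)]);Z=np.array([-X[1],X[0]])
    print([[[round(float((pt(a0+5*i)-pt(a0))@X/.2),3),0,round(float((pt(a0+5*i)-pt(a0))@Z/.2),3)],[0,round(.1667*min(i/8,1),3) if k==0 else 0,0]] for i in range(1,13)])
print(pt(60),pt(120),pt(180))
E
```

```text
[[[-0.034, 0, 0.046], [0, 0.021, 0]], [[-0.063, 0, 0.095], [0, 0.042, 0]], [[-0.089, 0, 0.147], [0, 0.063, 0]], [[-0.109, 0, 0.2], [0, 0.083, 0]], [[-0.125, 0, 0.255], [0, 0.104, 0]], [[-0.136, 0, 0.311], [0, 0.125, 0]], [[-0.142, 0, 0.368], [0, 0.146, 0]], [[-0.143, 0, 0.425], [0, 0.167, 0]], [[-0.14, 0, 0.482], [0, 0.167, 0]], [[-0.131, 0, 0.539], [0, 0.167, 0]], [[-0.117, 0, 0.594], [0, 0.167, 0]], [[-0.099, 0, 0.649], [0, 0.167, 0]]]
[[[-0.006, 0, 0.057], [0, 0, 0]], [[-0.007, 0, 0.114], [0, 0, 0]], [[-0.003, 0, 0.171], [0, 0, 0]], [[0.005, 0, 0.228], [0, 0, 0]], [[0.019, 0, 0.283], [0, 0, 0]], [[0.038, 0, 0.338], [0, 0, 0]], [[0.061, 0, 0.39], [0, 0, 0]], [[0.088, 0, 0.44], [0, 0, 0]], [[0.12, 0, 0.488], [0, 0, 0]], [[0.156, 0, 0.532], [0, 0, 0]], [[0.196, 0, 0.573], [0, 0, 0]], [[0.239, 0, 0.611], [0, 0, 0]]]
[[[0.046, 0, 0.034], [0, 0, 0]], [[0.095, 0, 0.063], [0, 0, 0]], [[0.147, 0, 0.089], [0, 0, 0]], [[0.2, 0, 0.109], [0, 0, 0]], [[0.255, 0, 0.125], [0, 0, 0]], [[0.311, 0, 0.136], [0, 0, 0]], [[0.368, 0, 0.142], [0, 0, 0]], [[0.425, 0, 0.143], [0, 0, 0]], [[0.482, 0, 0.14], [0, 0, 0]], [[0.539, 0, 0.131], [0, 0, 0]], [[0.594, 0, 0.117], [0, 0, 0]], [[0.649, 0, 0.099], [0, 0, 0]]]
[ 0.4768717  -0.06550399] [0.5246717  0.05669601] [0.6544 0.0764]
```

carry_out --steps '[[[-0.034,0,0.046],[0,0.021,0]],[[-0.063,0,0.095],[0,0.042,0]],[[-0.089,0,0.147],[0,0.063,0]],[[-0.109,0,0.2],[0,0.083,0]],[[-0.125,0,0.255],[0,0.104,0]],[[-0.136,0,0.311],[0,0.125,0]],[[-0.142,0,0.368],[0,0.146,0]],[[-0.143,0,0.425],[0,0.167,0]],[[-0.14,0,0.482],[0,0.167,0]],[[-0.131,0,0.539],[0,0.167,0]],[[-0.117,0,0.594],[0,0.167,0]],[[-0.099,0,0.649],[0,0.167,0]]]'

```text
clock: 5.08
ee_pos: [0.4772, -0.0682, 0.1169]
ee_rot: [-90.1, -0.2, -0.1]
force: [6.0, 0.2, -8.5]
finger_gap: 0.378
```

carry_out --steps '[[[-0.006,0,0.057],[0,0,0]],[[-0.007,0,0.114],[0,0,0]],[[-0.003,0,0.171],[0,0,0]],[[0.005,0,0.228],[0,0,0]],[[0.019,0,0.283],[0,0,0]],[[0.038,0,0.338],[0,0,0]],[[0.061,0,0.39],[0,0,0]],[[0.088,0,0.44],[0,0,0]],[[0.12,0,0.488],[0,0,0]],[[0.156,0,0.532],[0,0,0]],[[0.196,0,0.573],[0,0,0]],[[0.239,0,0.611],[0,0,0]]]'

```text
clock: 6.08
ee_pos: [0.5252, 0.0531, 0.1166]
ee_rot: [-90.2, -0.1, -0.1]
force: [3.0, -5.9, -8.4]
finger_gap: 0.379
```

carry_out --steps '[[[0.046,0,0.034],[0,0,0]],[[0.095,0,0.063],[0,0,0]],[[0.147,0,0.089],[0,0,0]],[[0.2,0,0.109],[0,0,0]],[[0.255,0,0.125],[0,0,0]],[[0.311,0,0.136],[0,0,0]],[[0.368,0,0.142],[0,0,0]],[[0.425,0,0.143],[0,0,0]],[[0.482,0,0.14],[0,0,0]],[[0.539,0,0.131],[0,0,0]],[[0.594,0,0.117],[0,0,0]],[[0.639,0,0.102],[0,0,0]]]'

```text
clock: 7.08
ee_pos: [0.6509, 0.0733, 0.115]
ee_rot: [-90.1, 0.2, -0.1]
force: [-2.8, -4.5, -7.5]
finger_gap: 0.38
```

```bash
python3 - <<'E'
from k import *
O=np.array([.6066,-.0458]);a=np.radians(9);ex=np.array([np.cos(a),np.sin(a)]);ey=np.array([-ex[1],ex[0]])
for n in('scene','side'):
    p,d,P=mask(n);save(n+'3',p);X=(P[...,:2]-O)@np.stack([ex,ey],1)
    for an in(120,240,0):
        b=np.radians(an);c=.08*np.array([np.cos(b),np.sin(b)])
        m=(d>0)&(np.hypot(X[...,0]-c[0],X[...,1]-c[1])<.06)&(P[...,2]>.114)&(P[...,2]<.15)&(p.min(2)>100)
        if m.sum()<30: continue
        q=X[m];c2,r=cv2.minEnclosingCircle(q.astype(np.float32));print(n,an,m.sum(),np.round(c2,4),round(r,4),'ang',np.degrees(np.arctan2(c2[1],c2[0])).round(1))
E
```

```text
7.0833 [0.6509 0.0733 0.115 ] [-90.1   0.2  -0.1] [-2.8 -4.5 -7.5] 0.38
scene 120 471 [-0.0414  0.0666] 0.051 ang 121.9
scene 240 903 [-0.0388 -0.0725] 0.05 ang -118.1
scene 0 185 [ 0.0792 -0.0032] 0.0479 ang -2.3
side 120 525 [-0.0416  0.0701] 0.0511 ang 120.7
side 240 424 [-0.0415 -0.0666] 0.0518 ang -121.9
side 0 65 [0.0724 0.0028] 0.0492 ang 2.2
```

carry_out --steps '[[[0.005,0.02,-0.001],[0,0,0]],[[0.01,0.025,-0.003],[0,0,0]],[[0.01,0.025,-0.003],[0,0,0]]]'

```text
clock: 7.43
ee_pos: [0.6525, 0.0729, 0.1101]
ee_rot: [-90.1, 0.2, -0.1]
force: [-1.6, -5.5, -8.0]
finger_gap: 0.379
```

carry_out --steps '[[[0,0,0],[0,0,0]],[[0,0,0],[0,0,0]],[[0,0,0],[0,0,0]],[[0,0,0],[0,0,0]],[[0,0,0],[0,0,0]],[[0,0,0],[0,0,0]]]' --claw 0.55

```text
clock: 7.93
ee_pos: [0.6539, 0.0747, 0.1119]
ee_rot: [-90.0, -0.1, -0.1]
force: [-0.3, 0.1, -0.2]
finger_gap: 0.553
```

```bash
cat > knob.py <<'E'
from k import *
for n in('scene','side','wrist'):
    p,d,P=mask(n);save(n+'_'+str(round(s['clock'],1)),p)
    m=(d>0)&(p.max(2)<75)&(P[...,2]>.06)&(P[...,2]<.16)&(np.hypot(P[...,0]-.654,P[...,1]-.076)<.021)
    if m.sum()>5:q=P[m];print(n,m.sum(),q.min(0).round(3),q.max(0).round(3),'z95',np.percentile(q[:,2],[5,50,95]).round(4))
E
python3 knob.py; ls pics
```

```text
7.9333 [0.6539 0.0747 0.1119] [-90.   -0.1  -0.1] [-0.3  0.1 -0.2] 0.553
side 131 [0.635 0.065 0.097] [0.667 0.093 0.133] z95 [0.0997 0.1235 0.132 ]
wrist 4249 [0.636 0.062 0.084] [0.669 0.093 0.132] z95 [0.104  0.1291 0.131 ]
c2.png
crop1.png
scene.png
scene2.png
scene3.png
scene_7.9.png
side.png
side2.png
side3.png
side_7.9.png
w1.png
wrist_7.9.png
```

Opening the jaws let the knob drop: its top is at about 0.130, the pin-home height (0.142 would mean riding on the ring). Next I rise clear and go over to the lever bar.

carry_out --steps '[[[0,-0.1,0],[0,0,0]],[[0,-0.25,0],[0,0,0]],[[0,-0.45,0],[0,0,0]],[[0,-0.65,0],[0,0,0]],[[0,-0.85,0],[0,0,0]],[[0,-1,0],[0,0,0]],[[0,-1,0],[0,0,0]],[[0,-1,0],[0,0,0]]]' --claw 0.65

```text
clock: 8.75
ee_pos: [0.6546, 0.0745, 0.3142]
ee_rot: [-90.0, -0.3, -0.1]
force: [0.6, -0.1, -0.3]
finger_gap: 0.648
```

carry_out --steps '[[[0,-0.2,0],[0,0,0]],[[0,-0.28,0],[0,0,0]],[[-0.1,-0.28,-0.2],[0,0,0]],[[-0.2,-0.28,-0.4],[0,0,0]],[[-0.275,-0.28,-0.61],[0,0,0]],[[-0.275,-0.28,-0.61],[0,0,0]],[[-0.275,-0.28,-0.61],[0,0,0]],[[-0.275,-0.28,-0.61],[0,0,0]],[[-0.275,-0.28,-0.61],[0,0,0]]]' --claw 0

```text
clock: 9.5
ee_pos: [0.5986, -0.0464, 0.3662]
ee_rot: [-89.9, 0.1, -0.0]
force: [0.1, 1.0, -0.1]
finger_gap: -0.004
```

```bash
python3 knob.py; python3 - <<'E'
from k import *
O=np.array([.6066,-.0458]);a=np.radians(9);ex=np.array([np.cos(a),np.sin(a)]);ey=np.array([-ex[1],ex[0]])
p=cv2.imread('pics/wrist_%s.png'%round(s['clock'],1))[...,::-1]
q=cv2.imread('pics/side_%s.png'%round(s['clock'],1))[...,::-1][110:290,180:360]
save('mix',np.hstack([cv2.resize(p,(400,300)),cv2.resize(q,(400,400))[:300]]))
E
```

```text
9.5 [ 0.5986 -0.0464  0.3662] [-89.9   0.1  -0. ] [ 0.1  1.  -0.1] -0.004
side 125 [0.635 0.063 0.097] [0.669 0.096 0.133] z95 [0.1006 0.1228 0.1318]
wrist 217 [0.636 0.059 0.074] [0.667 0.091 0.132] z95 [0.1064 0.1275 0.1306]
9.65 [ 0.5988 -0.046   0.3668] [-90.   0.   0.] [-0.3  0.1 -0.5] -0.001[ WARN:0@0.257] global loadsave.cpp:275 findDecoder imread_('pics/wrist_9.7.png'): can't open/read file: check file path/integrity
Traceback (most recent call last):
TypeError: 'NoneType' object is not subscriptable
```

```bash
python3 - <<'E'
from h import *
p=cv2.imread('pics/wrist_9.5.png')[...,::-1]
q=cv2.imread('pics/side_9.5.png')[...,::-1][110:290,180:360]
save('mix',np.hstack([cv2.resize(p,(400,400)),cv2.resize(q,(400,400))]))
E
```

```text
(no output)
```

View pics/mix.png

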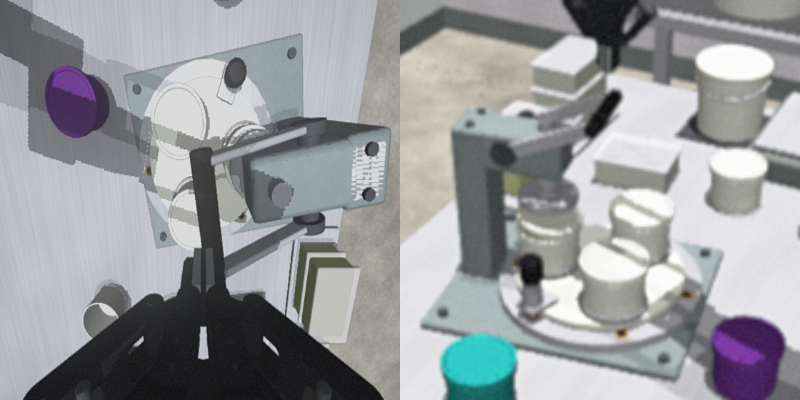

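The cocked tub stands under the ram, the pin is down at 60°, and the fingers are over the middle of the bar. Now the press.

carry_out --steps '[[[0,0.1,0],[0,0,0]],[[0,0.18,0],[0,0,0]],[[0,0.24,0],[0,0,0]],[[0,0.28,0],[0,0,0]],[[0,0.32,0],[0,0,0]],[[0,0.36,0],[0,0,0]],[[0,0.4,0],[0,0,0]],[[0,0.44,0],[0,0,0]],[[0,0.48,0],[0,0,0]],[[0,0.52,0],[0,0,0]],[[0,0.56,0],[0,0,0]]]'

```text
clock: 10.57
ee_pos: [0.5973, -0.047, 0.2571]
ee_rot: [-90.1, 0.1, -0.0]
force: [-12.0, -1.1, 12.5]
finger_gap: 0.002
```

carry_out --steps '[[[0,0.02,0],[0,0,0]],[[0,0.04,0],[0,0,0]],[[0,0.06,0],[0,0,0]],[[0,0.08,0],[0,0,0]],[[0,0.09,0],[0,0,0]],[[0,0.1,0],[0,0,0]],[[0,0.11,0],[0,0,0]]]'

```text
clock: 11.15
ee_pos: [0.5973, -0.047, 0.2353]
ee_rot: [-90.1, 0.1, -0.0]
force: [-8.7, -0.3, 11.0]
finger_gap: -0.0
```

carry_out --steps '[[[0,0.01,0],[0,0,0]],[[0,0.015,0],[0,0,0]],[[0,0.02,0],[0,0,0]]]'

```text
clock: 11.4
ee_pos: [0.5977, -0.047, 0.2313]
ee_rot: [-90.1, 0.0, -0.0]
force: [-7.1, 0.0, 12.2]
finger_gap: -0.001
```

carry_out --steps '[[[0,0.01,0],[0,0,0]],[[0,0.015,0],[0,0,0]],[[0,0.015,0],[0,0,0]]]'

```text
clock: 11.65
ee_pos: [0.5979, -0.0469, 0.2283]
ee_rot: [-90.1, 0.0, -0.0]
force: [-6.4, -1.0, 11.3]
finger_gap: 0.003
```

carry_out --steps '[[[0,0.01,0],[0,0,0]],[[0,0.015,0],[0,0,0]],[[0,0.015,0],[0,0,0]]]'

```text
clock: 11.9
ee_pos: [0.5982, -0.047, 0.2267]
ee_rot: [-90.1, -0.1, 0.0]
force: [-9.0, 0.5, 17.6]
finger_gap: 0.005
```

```bash
python3 - <<'E'
from k import *
O=np.array([.6066,-.0458]);a=np.radians(9);ex=np.array([np.cos(a),np.sin(a)]);ey=np.array([-ex[1],ex[0]])
p,d,P=mask('side');X=(P[...,:2]-O)@np.stack([ex,ey],1)
m=(d>0)&(p.max(2)<70)&(abs(X[...,0]+.01)<.035)&(abs(X[...,1])<.06)&(P[...,2]>.19)&(P[...,2]<.24)
print('bar z',m.sum(),np.percentile(P[m][:,2],[5,50,95]) if m.any() else '')
save('mix2',np.hstack([cv2.resize(p[110:290,180:360],(600,600),interpolation=2)]))
E
```

```text
11.9 [ 0.5982 -0.047   0.2267] [-90.1  -0.1   0. ] [-9.   0.5 17.6] 0.005
bar z 106 [0.21769666 0.22531164 0.2318646 ]
```

View pics/mix2.png

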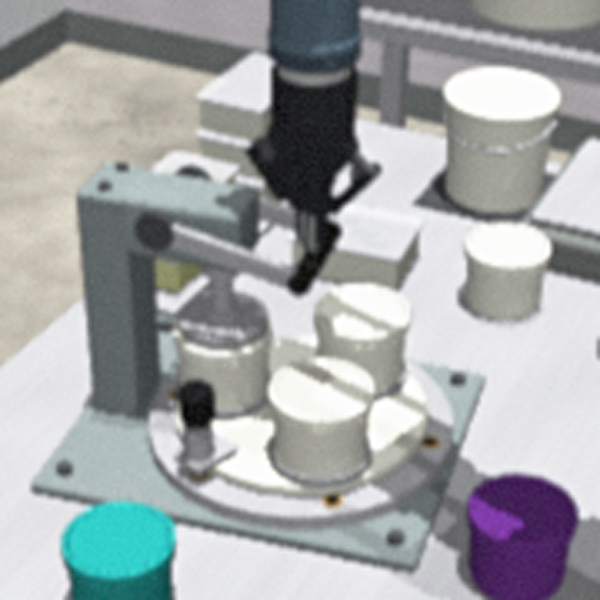

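The ram is down on the lid and the force has started to climb. I'll push a little further until the hard stop shows.

carry_out --steps '[[[0,0.01,0],[0,0,0]],[[0,0.015,0],[0,0,0]],[[0,0.015,0],[0,0,0]]]'

```text
clock: 12.2
ee_pos: [0.5984, -0.047, 0.2257]
ee_rot: [-90.1, -0.2, 0.0]
force: [-12.8, 0.7, 27.3]
finger_gap: 0.002
```

Hard stop: 3 mm of command gave 1 mm of motion and 10 N more force. Now letting the lever up while following it.

carry_out --steps '[[[0,-0.04,0],[0,0,0]],[[0,-0.08,0],[0,0,0]],[[0,-0.12,0],[0,0,0]],[[0,-0.16,0],[0,0,0]],[[0,-0.2,0],[0,0,0]],[[0,-0.24,0],[0,0,0]],[[0,-0.28,0],[0,0,0]],[[0,-0.32,0],[0,0,0]],[[0,-0.36,0],[0,0,0]],[[0,-0.4,0],[0,0,0]],[[0,-0.44,0],[0,0,0]],[[0,-0.47,0],[0,0,0]]]'

```text
clock: 13.2
ee_pos: [0.5985, -0.0475, 0.3152]
ee_rot: [-90.0, -0.0, -0.1]
force: [2.2, 0.2, 2.5]
finger_gap: 0.001
```

carry_out --steps '[[[0,-0.1,0],[0,0,0]],[[0,-0.25,0],[0,0,0]],[[0,-0.4,0],[0,0,0]],[[0,-0.5,0],[0,0,0]],[[-0.2,-0.5,0],[0,0,0]],[[-0.4,-0.5,0],[0,0,0]],[[-0.6,-0.5,0],[0,0,0]],[[-0.6,-0.5,0],[0,0,0]],[[-0.6,-0.5,0],[0,0,0]],[[-0.6,-0.5,0],[0,0,0]]]'

```text
clock: 14.03
ee_pos: [0.4783, -0.0474, 0.4144]
ee_rot: [-90.0, 0.0, -0.1]
force: [0.6, 0.5, 0.0]
finger_gap: 0.004
```

```bash
python3 knob.py; python3 - <<'E'
from k import *
from scipy.optimize import least_squares
O=np.array([.6066,-.0458]);a=np.radians(9);ex=np.array([np.cos(a),np.sin(a)]);ey=np.array([-ex[1],ex[0]])
for n in('scene','side'):
    p,d,P=mask(n);X=(P[...,:2]-O)@np.stack([ex,ey],1)
    for an in(0,120,240):
        b=np.radians(an);c=.08*np.array([np.cos(b),np.sin(b)])
        m=(d>0)&(np.hypot(X[...,0]-c[0],X[...,1]-c[1])<.05)&(P[...,2]>.114)&(P[...,2]<.146)&(p.min(2)>80)
        q=P[m]
        if len(q)<20: print(n,an,len(q));continue
        A=np.c_[q[:,:2]-q[:,:2].mean(0),np.ones(len(q))];s_=least_squares(lambda x:A@x-q[:,2],[0,0,.12],loss='soft_l1',f_scale=.002).x
        c2,r=cv2.minEnclosingCircle(X[m].astype(np.float32))
        print(n,an,len(q),'tilt',np.hypot(*s_[:2]).round(3),'z95',np.percentile(q[:,2],95).round(4),'ctr',np.round(c2,3))
    m=(d>0)&(p.max(2)<70)&(abs(X[...,0])<.03)&(abs(X[...,1])<.06)&(P[...,2]>.2)&(P[...,2]<.34)
    print('bar',m.sum(),np.percentile(P[m][:,2],[5,50,95]).round(3))
save('fin',cv2.resize(p[110:290,180:360],(600,600),interpolation=2))
E
```

```text
14.0333 [ 0.4783 -0.0474  0.4144] [-90.    0.   -0.1] [0.6 0.5 0. ] 0.004
side 127 [0.634 0.066 0.096] [0.668 0.096 0.135] z95 [0.0992 0.1225 0.1316]
wrist 686 [0.636 0.06  0.079] [0.666 0.091 0.133] z95 [0.1033 0.129  0.1314]
14.1833 [ 0.4793 -0.0475  0.4138] [-90.    0.1  -0.1] [0.2 0.1 0.3] -0.001
scene 0 310 tilt 0.019 z95 0.1245 ctr [ 0.081 -0.005]
scene 120 465 tilt 0.011 z95 0.1245 ctr [-0.041  0.068]
scene 240 887 tilt 0.007 z95 0.1242 ctr [-0.04 -0.07]
bar 407 [0.293 0.312 0.317]
side 0 312 tilt 0.012 z95 0.1241 ctr [0.079 0.   ]
side 120 512 tilt 0.008 z95 0.1241 ctr [-0.04  0.07]
side 240 408 tilt 0.019 z95 0.1243 ctr [-0.04  -0.068]
bar 138 [0.304 0.313 0.317]
```

View pics/fin.png

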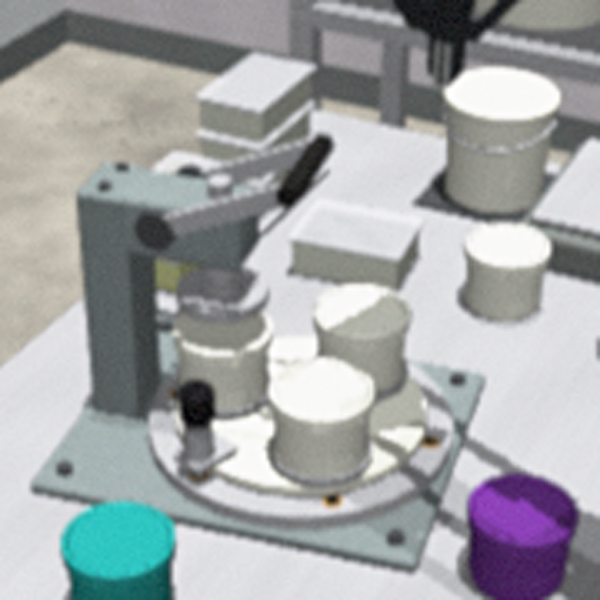

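```bash
python3 -c "
from cell import close_job;print(close_job())"
```

```text
the job is handed in; nothing more can be done
None
```

The cocked lid is pressed home, and I handed the job in at about 14.3 s. `close_job` gives no verdict, so these results rest on my own checks.

- **What I did:** The cocked lid was on the tub at 180° (tilt about 0.157 rad in both views). I drew the index knob and swung the table −180°, taking the knob from 240° past 180° to 60°. I let the pin drop there, pushed the lever down to the hard stop (about 27 N vertical on the fingers), and followed it back up.
- **Lids:** All three are flat within measurement noise, with fitted tilts of 0.007 to 0.019 rad and equal top heights. The pressed lid read 0.019 rad in one view and 0.012 in the other. That is under the 0.025 limit and no worse than the lids I never pressed.
- **Position:** The tub's centre measured about (80, 0 to −5) mm in the press frame, against the ram at (80, 0). The knob top was at about 0.131 m, the pin-home height.
- **Lever and arm:** The bar top is back at about 0.315 m, so the lever is up. The arm is clear of everything.
- **Disagreement:** The two views differ by up to about 5 mm on the tub centre, which is within the limit of 12 mm.
- **Not measured:** I checked the other goods only by eye in the last side view. Those in the crop looked undisturbed, and the arm never worked near the rest.

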